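# Refill the tool chest and hold its lid at the balance point

## Task

Put the grey tote tray back in the red tool chest: carry it level by its black grip bar so that the sockets stay standing, lower it by hand until it sits flat on the two ledges inside, and let go of it. Then take the lid by the steel bar handle on its front edge, swing it forward from its back stop without ever letting it fall, and bring it to its balance point, where it would drop neither shut nor open. The job ends with you still holding the lid steady there by that handle, so that I can hook its stay back on, and leave the bottle, the jar and the gear where they stand.

Things in the scene. Friction and masses are not known exactly. Their poses are not given: they have to be found in the camera images.
- chest: red steel tool chest, fixed; body 360 (x) x 190 (y) x 100 (z) mm, walls 3 mm, open-topped while the lid is back, inside 354 x 184 mm. Origin: centre of its underside. x runs along its length and the lid hinge, y points to its front (two latches), z up. Across each end inside is a dark ledge 34 mm wide, top 40 mm above the bench: they carry the tray. A loose stay hangs on its +x end.
- chest_seat (a point): point inside the chest where the centre of the tray's underside belongs: centre of the inside, at the height of the ledges' tops (40 mm above the bench). Axes as the chest's.
- tray_grip (a point): centre of the black grip bar (150 mm along x, 14 thick in y, 16 high) of the loose grey tote tray. Tray 328 (x) x 158 (y) x 50 (z) mm, 0.45 kg plus 0.26 kg of tools, on the bench at the start. The bar stands on two posts 130 mm apart over the tray's middle, its centre 80 mm above the tray's underside. z up. The tray may go in either way round.
- socket_a_center (a point): centre of a steel socket, 32 mm diameter, 40 mm high, standing loose on the tray's floor (+x, +y part of the tray)
- socket_b_center (a point): centre of a steel socket, 28 mm diameter, 38 mm high, standing loose on the tray's floor (-x, -y part of the tray)
- driver_grip (a point): handle of a 160 mm screwdriver lying loose in the tray on its +y side, along x
- lid (a joint): lid angle, rad: 0 shut, 2.0 on its back stop (at rest there at the start, leaning back past upright). It swings freely and falls back or shut by its weight (about 0.6 kg). Balance point, centre of mass right over the hinge: 1.31; the top panel then still leans 15 degrees forward, towards the chest, as the lid is 35 mm deep. Within 0.09 rad counts as balanced.
- lid_hinge (a point): middle of the lid's hinge line, on the chest's back (-y) top edge, 100 mm above the bench. Axes turn with the lid: x along the hinge, y from hinge to the lid's front edge, z out of the lid's top panel (shut: as the chest's axes).
- lid_handle (a point): middle of the lid's steel bar handle: round, 10 mm diameter, 110 mm long, parallel to the hinge, 38 mm off the lid's front edge; 228 mm from the hinge along the lid's y, 18 mm along its z. On the back stop it is 298 mm above the bench and 111 mm behind the hinge line (chest -y); at balance 325 mm above the bench and 41 mm in front of the hinge (+y). It can turn in the fingers.
- oil: grey plastic oil bottle with red cap, 64 mm diameter, 165 mm high, bystander; origin at the centre of its underside
- jar: glass jar with steel cap, 68 mm diameter, 85 mm high, bystander; origin at the centre of its underside
- gear: steel gear, 77 mm diameter, 30 mm high, lying flat, bystander; origin at the centre of its underside
Mind the look-alikes: they are no part of the job. Leave any orange or purple look-alike of the part that bears socket_b_center alone.

How it is judged:
By the outcome, as a careful person would: the job done as asked, in the order asked, and still so for the second after the job is handed in, while the arm keeps its last pose, push and grip.
It also fails if it takes over 61 s, if anything falls off the work surface, if the arm or the gripper's body presses on something with over 40 N, if the wrist force passes 120 N, or if a joint passes its speed limit or range.

## Robot

A 6-joint arm with a two-finger parallel gripper is mounted at the origin on the work surface. World frame = base frame: x ahead of the robot, y to its left, z up, the work surface at z = 0. Lengths are in m, angles in rad, forces in N, time in s.
With the tool pointing down it reaches from about 0.35 to 0.85 m from the base axis. Payload 8.1 kg.
Tool frame: the origin (TCP) lies at the very end of the fingers, on their centre line; the grasp point (between the pads) lies 19 mm behind it; z points along the fingers, y is the direction in which the jaws open and shut (so a half turn about z gives the same grasp; the last joint's range is limited). The gripper opens to 93 mm and grips with 3 to 60 N. Pads are 15 mm wide; open, the fingers measure 128 mm over their backs; the gripper's body (75 mm by 188 mm) begins 65 mm behind the grasp point.
Start: joints at [1.147, 0.13, 1.488, -0, 1.523, -0.085], TCP at [0.199, 0.566, 0.219] pointing down, gripper open.
Joint ranges: [-2.96, 2.96], [-0.89, 2.26], [0.02, 2.5], [-1.34, 4.48], [0, 2.73], [-2.66, 2.66]. Speed limits (rad/s): [2.39, 2.39, 2.79, 3.14, 3.14, 3.14].

## Interface

Orientations are given as a rotation vector (axis times angle).
In Python, from plant import read_state, read_camera, close_job gives the robot as it stands.
- The arm moves only by the tool jog_arm, never from a script. Its argument "motion" is one flat list of numbers, 7 for each row, row after row: the opening, from 0 (shut) to 1 (fully open), then the shift along the tool's x, y, z scaled (see below), then the turn, a rotation vector about the tool's x, y, z scaled (see below). A call has 1 to 8 rows; each row is the pose to reach, as a shift and turn from the pose measured when the call began, along the tool's axes at that moment; what a row does not reach only later rows make up. The controller multiplies each number of a shift by 0.5 m and each number of a turn by 90 degrees. A row lasts 1/10 s, in which the tool goes at most 50 mm and 8.59 degrees, less where a joint would pass 70% of its speed; a pose out of reach is approached as far as the arm can. A call with a number of a shift or a turn outside -1 to 1 is refused whole. A call with a gripper value outside its range is refused whole. The fingers move at their own pace and stop on an object; "grip_force" is the grip in N (left out, the last holds). Time passes only in rows, so rows that repeat a pose let the fingers close. It gives the time, the measured TCP pose, the force and the opening at its end, in the units of the state.
- read_state(): the state, without advancing time (a new reading comes with each control period).
- read_camera(name): name is "scene" or "top"; returns a dict with "frame" (480x640x3 uint8, red, green, blue), "vertical_fov" (degrees; the focal length in pixels is half the picture's height over the tangent of half this angle, whatever the lens; pixels are square), "cx", "cy" (the principal point, pixels), "dist_coeffs" ([k1, k2, p1, p2, k3] as OpenCV has them; the pictures are not rectified), "world_from_camera" (4x4, takes a point from camera to world coordinates). Camera axes: x right, y down, z forward; pixel columns grow to the right and rows downward; lengths in m; the calibration is good to about 2 mm. A picture is of the moment at which its call begins. There is no depth.
- close_job(): hands the job in, once; it reports no verdict.
The state is a dict: "t": time; "q": joint angles; "dq": joint speeds; "joint_torque": joint torques, N m; "tool_pos": TCP position; "orientation": TCP orientation; "force": force on the tool from outside, world axes, zero at the start; "wrist_torque": the same for the moment, N m; "opening": finger opening in m.
Only numpy, scipy, OpenCV 4.12 (cv2) and the standard library are available. Lean on these libraries where they do the work, as an engineer would, in place of code of your own. Each camera call takes 0.05 s, during which the arm holds its last target.

## Working session

There is one attempt and no reset: what is moved stays moved. The work goes in short steps, Python scripts to look and compute and a tool call to move; the robot and the scene stay as the last step left them, time stands still between calls to the robot, and variables do not carry over. Pictures are saved under pics/ and viewed, and the job is handed in when it is done.

Besides the shell and the picture viewer there is one more tool, called after "Emit:" by a JSON object that holds its "name" and its "arguments", one argument or row to a line. jog_arm: Moves the arm, as the interface text tells. Its arguments: {"type":"object","properties":{"motion":{"type":"array","items":{"type":"number"}},"grip_force":{"type":"number"}},"required":["motion"]}

```bash
ls; mkdir -p pics
cat > h.py <<'E'
import numpy as np, cv2
from plant import read_state, read_camera
from scipy.spatial.transform import Rotation as R
def snap(name,fn=None):
    c=read_camera(name)
    if fn: cv2.imwrite('pics/'+fn,cv2.cvtColor(c['frame'],cv2.COLOR_RGB2BGR))
    return c
def K(c):
    f=240/np.tan(np.radians(c['vertical_fov'])/2)
    return np.array([[f,0,c['cx']],[0,f,c['cy']],[0,0,1]])
def proj(c,P):
    T=np.linalg.inv(np.array(c['world_from_camera']))
    P=np.atleast_2d(P).astype(float)
    return cv2.projectPoints(P,cv2.Rodrigues(T[:3,:3])[0],T[:3,3],K(c),np.array(c['dist_coeffs'],float))[0].reshape(-1,2)
def ray(c,uv):
    T=np.array(c['world_from_camera'])
    n=cv2.undistortPoints(np.array(uv,float).reshape(-1,1,2),K(c),np.array(c['dist_coeffs'],float)).reshape(-1,2)
    d=np.c_[n,np.ones(len(n))]@T[:3,:3].T
    return T[:3,3],d
def atz(c,uv,z):
    o,d=ray(c,uv); s=(z-o[2])/d[:,2]
    return o+d*s[:,None]
E
python3 - <<'E'
from h import *
for n in ('scene','top'):
    c=snap(n,n+'0.png'); print(n,c['vertical_fov'],c['cx'],c['cy'],c['dist_coeffs']);print(np.round(c['world_from_camera'],3))
s=read_state(); print(s)
E
```

```text
pics
scene 50.17713378168899 319.22902505816785 234.49381177939466 [-0.09490787  0.          0.          0.          0.        ]
[[-0.524  0.64  -0.562  1.103]
 [ 0.852  0.398 -0.34   0.449]
 [ 0.006 -0.657 -0.754  0.874]
 [ 0.     0.     0.     1.   ]]
top 47.76466839990306 326.39884575282906 246.01986027848343 [-0.16558175  0.          0.          0.          0.        ]
[[ 0.026 -0.995  0.1    0.445]
 [-1.    -0.025  0.012  0.088]
 [-0.01  -0.101 -0.995  1.164]
 [ 0.     0.     0.     1.   ]]
{'t': 0.1, 'q': array([ 1.14659685e+00,  1.31107565e-01,  1.48913950e+00,  8.98506192e-06,
        1.52298663e+00, -8.53834138e-02]), 'dq': array([ 1.49627836e-03, -2.88217950e-03, -2.24581123e-03, -2.69205707e-04,
        8.56633604e-05,  1.00127363e-04]), 'joint_torque': array([ 1.38950520e-03, -5.61338782e+01, -4.93096876e+01,  7.70312408e-02,
        2.91214942e-02, -2.66325424e-05]), 'tool_pos': array([0.19918348, 0.56544662, 0.2176962 ]), 'orientation': array([-5.29598334e-01, -3.09620261e+00,  2.49064084e-03]), 'force': array([ 0.69759264,  0.27736569, -0.57812623]), 'wrist_torque': array([0.01305444, 0.02661045, 0.03136863]), 'opening': 0.0928667682788102}
```

View pics/scene0.png

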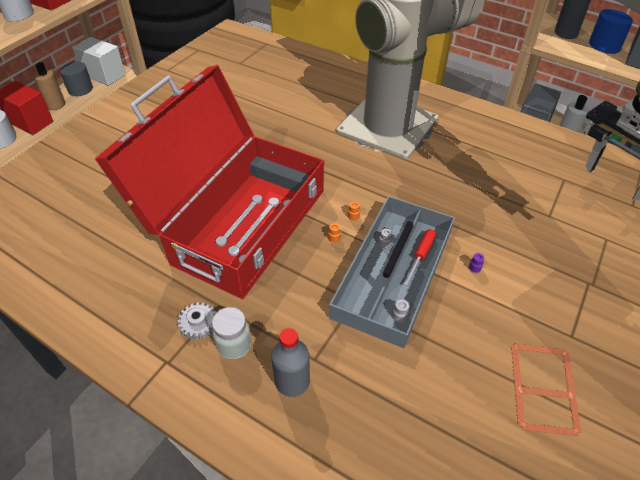

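View pics/top0.png

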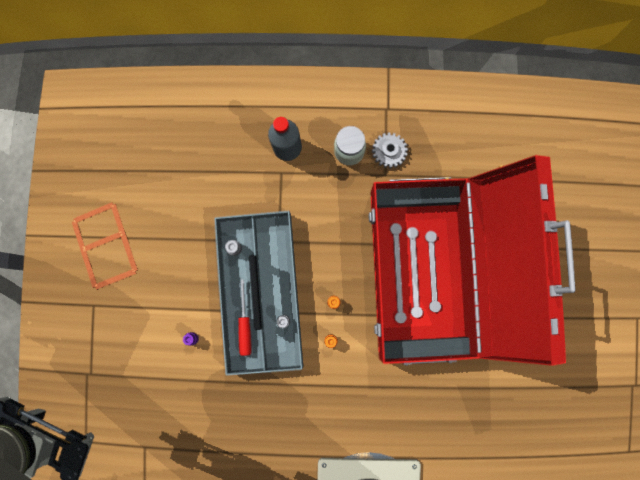

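Run:
```python
import cv2
t=cv2.imread('pics/top0.png')
a=cv2.resize(t[200:390,205:355],None,fx=4,fy=4,interpolation=cv2.INTER_CUBIC)[:, :]
b=cv2.resize(t[150:375,360:610],None,fx=3.2,fy=3.2,interpolation=cv2.INTER_CUBIC)
s=cv2.imread('pics/scene0.png')
d=cv2.resize(s[190:350,320:500],None,fx=3.7,fy=3.7,interpolation=cv2.INTER_CUBIC)
cv2.imwrite('pics/c1.png',cv2.resize(a,None,fx=.78,fy=.78));cv2.imwrite('pics/c2.png',cv2.resize(b,(750,600*1)) if 0 else cv2.resize(t[150:375,360:610],(660,594)));cv2.imwrite('pics/c3.png',d)
```

```text
(no output)
```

View pics/c1.png

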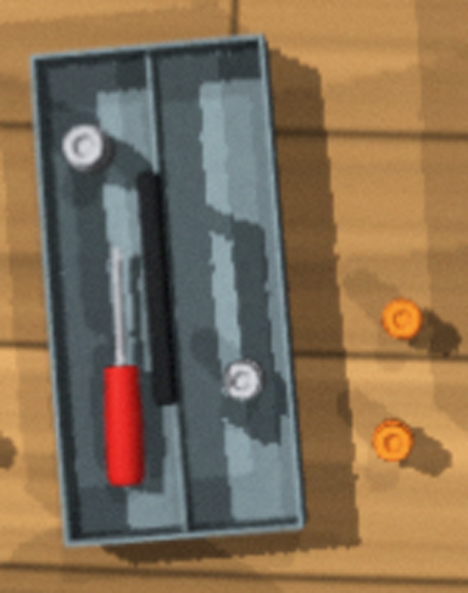

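View pics/c2.png

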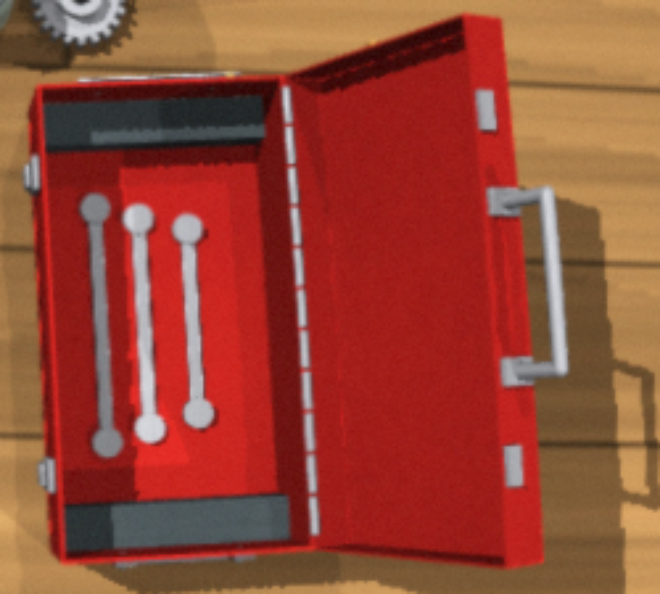

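View pics/c3.png

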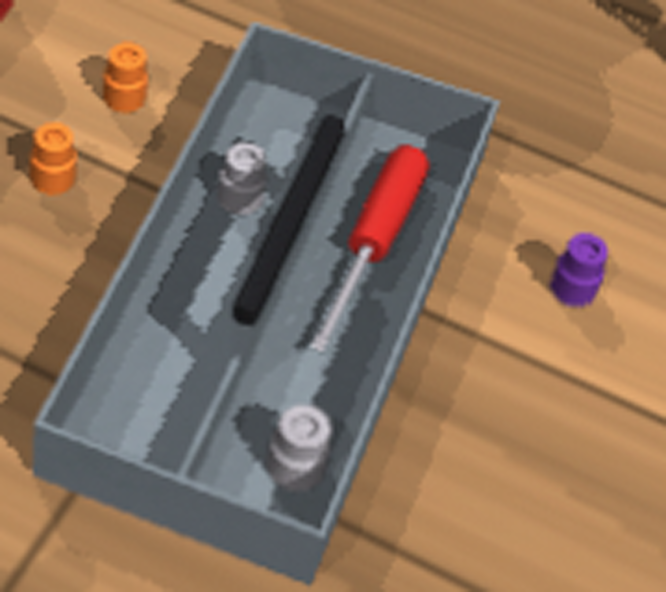

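```bash
cat > m.py <<'E'
from h import *
from scipy.optimize import least_squares
cs=snap('scene');ct=snap('top')
def fit(obj,obs,z0=None,guess=(0.4,0.1,0)):
    # obj Nx3, obs list of (cam, uv)
    def res(p):
        Rm=R.from_euler('z',p[2]).as_matrix(); W=obj@Rm.T+[p[0],p[1],0]
        return np.concatenate([(proj(c,W)-uv)[m].ravel() for c,uv,m in obs])
    r=least_squares(res,guess,x_scale=[.1,.1,.1]); return r.x,r.fun.reshape(-1,2)
E
python3 - <<'E'
from m import *
hx,hy=.164,.079
tray=np.array([[hx,hy,.05],[hx,-hy,.05],[-hx,-hy,.05],[-hx,hy,.05]])
ut=np.array([[215.6,218.3],[289.9,211.5],[301.8,368.3],[226.2,374.7]])
us=np.array([[407.3,333.2],[330.3,304.9],[388.4,196.5],[454.3,217.6]])
m=np.ones(4,bool)
for o in ([(ct,ut,m)],[(cs,us,m)],[(ct,ut,m),(cs,us,m)]):
    x,f=fit(tray,o);print(np.round(x,4));print(np.round(f,1).tolist())
print(atz(ct,[[252.8,255.1],[258.8,329.8]],.088).round(4)); print(atz(cs,[[386.2,276.5],[410,221.6]],.088).round(4))
hx,hy=.18,.095
ch=np.array([[hx,hy,.1],[hx,-hy,.1],[-hx,-hy,.1],[-hx,hy,.1]])
ut=np.array([[374,183.3],[468,179.5],[480.5,357.6],[382,362.9]])
x,f=fit(ch,[(ct,ut,m)],guess=(.4,-.1,0));print(np.round(x,4));print(np.round(f,1).tolist())
print(proj(cs,ch@R.from_euler('z',x[2]).as_matrix().T+[x[0],x[1],0]).round(1))
s=cv2.imread('pics/scene0.png')
cv2.imwrite('pics/c4.png',cv2.resize(s[50:310,85:345],(600,600),interpolation=cv2.INTER_CUBIC))
E
```

```text
[0.4573 0.2398 0.1095]
[[-0.5, -1.0], [0.0, -0.7], [0.7, 1.2], [-0.3, 0.4]]
[0.4575 0.2458 0.1158]
[[0.6, 1.8], [-0.9, -0.5], [-0.3, -1.4], [0.6, -0.9]]
[0.4572 0.2429 0.114 ]
[[-2.3, -0.8], [-1.8, -0.8], [-0.5, 1.0], [-1.4, 0.6], [-0.9, 1.0], [-2.3, -1.4], [-1.3, -1.9], [-0.4, -1.4]]
[[0.5313 0.2476 0.088 ]
 [0.3832 0.2303 0.088 ]]
[[0.5404 0.2581 0.088 ]
 [0.3868 0.2365 0.088 ]]
[ 0.5102 -0.0988  0.0685]
[[0.2, -1.3], [-0.4, -0.9], [-1.3, 1.0], [1.4, 1.1]]
[[234.8 268.3]
 [156.9 232.9]
 [252.8 134.3]
 [322.3 158.3]]
```

View pics/c4.png

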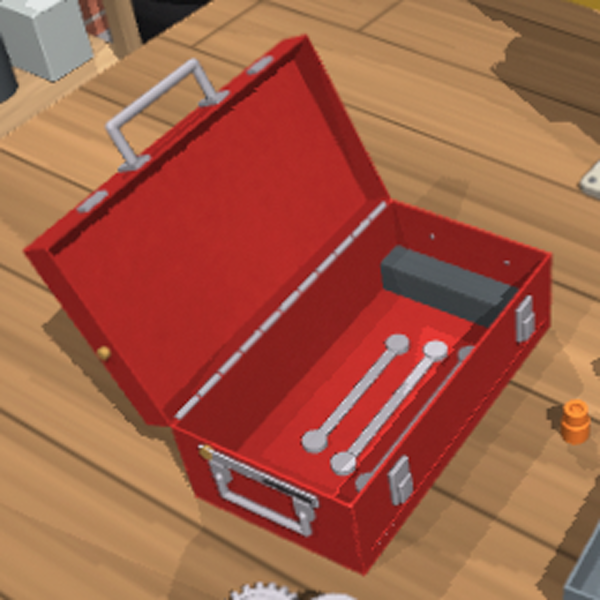

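```bash
cat > plan.py <<'E'
from h import *
def plan(pos,yaw,fr=None,tilt=0,n=8):
    """tool y along world yaw+90deg, z down (tilt about tool y-perp...)"""
    s=read_state(); R0=R.from_rotvec(s['orientation']); p0=np.array(s['tool_pos'])
    c,si=np.cos(yaw),np.sin(yaw)
    y=np.array([-si,c,0]);z=np.array([0,0,-1.]);x=np.cross(y,z)
    M=R.from_matrix(np.c_[x,y,z])
    d=R0.inv().apply(np.array(pos)-p0)/.5
    r=(R0.inv()*M).as_rotvec()/(np.pi/2)
    print('t',round(s['t'],2),'p',p0.round(4),'F',np.round(s['force'],1),'M',np.round(s['wrist_torque'],2),'op',round(s['opening'],4))
    print('shift',d.round(4),'turn',r.round(4), 'dist',np.linalg.norm(d)*.5)
    return d,r
E
python3 - <<'E'
from plan import *
plan([.457,.242,.20],.112)
E
```

```text
t 0.2 p [0.1993 0.5656 0.218 ] F [ 1.  -0.1 -0.2] M [ 0.02 -0.   -0.01] op 0.0928
shift [-0.7013 -0.439   0.0364] turn [-7.00e-04 -2.00e-04 -2.87e-01] dist 0.4140706214119698
```

Emit:
{"name": "jog_arm", "arguments": {
  "motion": [0.7, -0.07, -0.044, 0.004, 0, 0, -0.03, 0.7, -0.155, -0.097, 0.008, 0, 0, -0.06, 0.7, -0.24, -0.15, 0.012, 0, 0, -0.1, 0.7, -0.32, -0.2, 0.016, 0, 0, -0.14, 0.7, -0.4, -0.25, 0.02, 0, 0, -0.18, 0.7, -0.48, -0.3, 0.025, 0, 0, -0.22, 0.7, -0.56, -0.35, 0.03, 0, 0, -0.25, 0.7, -0.63, -0.394, 0.033, 0, 0, -0.27]
}}

```text
t: 1.0
tool_pos: [0.4318, 0.273, 0.2015]
orientation: [0.136, -3.138, 0.002]
force: [0.0, 1.3, 0.3]
opening: 0.0656
```

Run:
```python
from plan import *
plan([.457,.242,.20],.112)
```

```text
t 1.0 p [0.4318 0.273  0.2015] F [0.  1.3 0.3] M [ 0.05 -0.01  0.03] op 0.0656
shift [-0.0448 -0.0661  0.003 ] turn [-0.0008 -0.0003 -0.0161] dist 0.039969374246078514
```

Emit:
{"name": "jog_arm", "arguments": {
  "motion": [0.5, -0.03, -0.05, 0.06, 0, 0, -0.01, 0.5, -0.045, -0.066, 0.12, 0, 0, -0.016, 0.5, -0.045, -0.066, 0.14, 0, 0, -0.016, 0.5, -0.045, -0.066, 0.14, 0, 0, -0.016]
}}

```text
t: 1.4
tool_pos: [0.4554, 0.2416, 0.1296]
orientation: [0.174, -3.132, 0.004]
force: [-0.2, 0.0, -0.2]
opening: 0.0467
```

Run:
```python
from plan import *
plan([.457,.242,.13],.112)
cs=snap('scene','s1.png');ct=snap('top','t1.png')
s=read_state();p=s['tool_pos']
for c,f in((cs,'s1'),(ct,'t1')):
    uv=proj(c,[p,p+[0,0,.019]]);print(f,uv.round(1))
    im=cv2.imread('pics/%s.png'%f);u,v=uv[0].astype(int);
    x0,y0=max(u-60,0),max(v-60,0);cv2.imwrite('pics/%sc.png'%f,cv2.resize(im[y0:y0+120,x0:x0+120],(600,600),interpolation=cv2.INTER_CUBIC));print(x0,y0)
```

```text
t 1.4 p [0.4554 0.2416 0.1296] F [-0.2  0.  -0.2] M [ 0.04  0.03 -0.02] op 0.0467
shift [-0.0033  0.0005 -0.0009] turn [-0.0013 -0.0031 -0.0007] dist 0.0017434257337465289
s1 [[401.  230. ]
 [402.2 223.4]]
340 169
t1 [[250.4 292. ]
 [248.9 291.8]]
190 231
```

View pics/s1c.png

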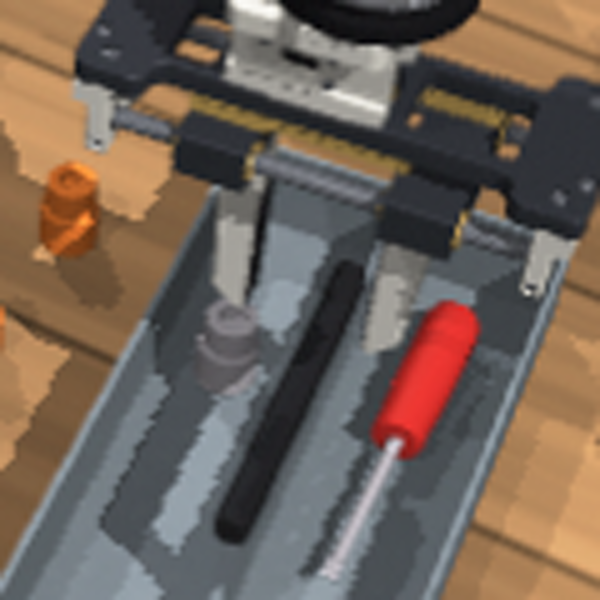

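View pics/t1c.png

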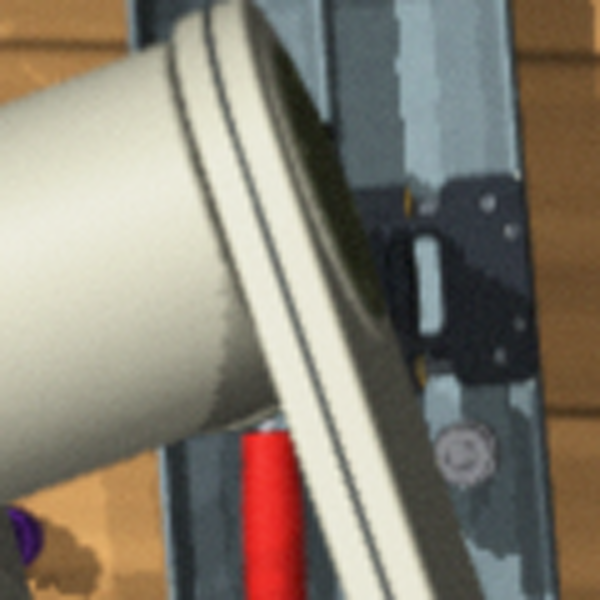

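Emit:
{"name": "jog_arm", "arguments": {
  "motion": [0.5, -0.003, 0, 0.04, 0, -0.003, 0, 0.5, -0.003, 0, 0.08, 0, -0.003, 0, 0.5, -0.003, 0, 0.12, 0, -0.003, 0, 0.45, -0.003, 0, 0.135, 0, -0.003, 0, 0.4, -0.003, 0, 0.137, 0, -0.003, 0]
}}

```text
t: 2.0
tool_pos: [0.4581, 0.2438, 0.0644]
orientation: [-0.178, 3.132, -0.001]
force: [-0.3, -0.2, -0.5]
opening: 0.0391
```

Run:
```python
from plan import *
plan([.457,.242,.061],.112)
cs=snap('scene','s2.png')
s=read_state();p=s['tool_pos']
for c,f in((cs,'s2'),):
    uv=proj(c,[p,p+[0,0,.019]]);print(f,uv.round(1))
    im=cv2.imread('pics/%s.png'%f);u,v=uv[0].astype(int);
    x0,y0=max(u-40,0),max(v-50,0);cv2.imwrite('pics/%sc.png'%f,cv2.resize(im[y0:y0+80,x0:x0+80],(600,600),interpolation=cv2.INTER_CUBIC));print(x0,y0)
```

```text
t 2.0 p [0.4581 0.2438 0.0644] F [-0.3 -0.2 -0.5] M [ 0.07 -0.03 -0.  ] op 0.0391
shift [ 0.0027 -0.0034  0.0068] turn [-0.0004  0.003   0.0011] dist 0.004022484189106468
s2 [[396.8 252.7]
 [398.  246.7]]
356 202
```

View pics/s2c.png

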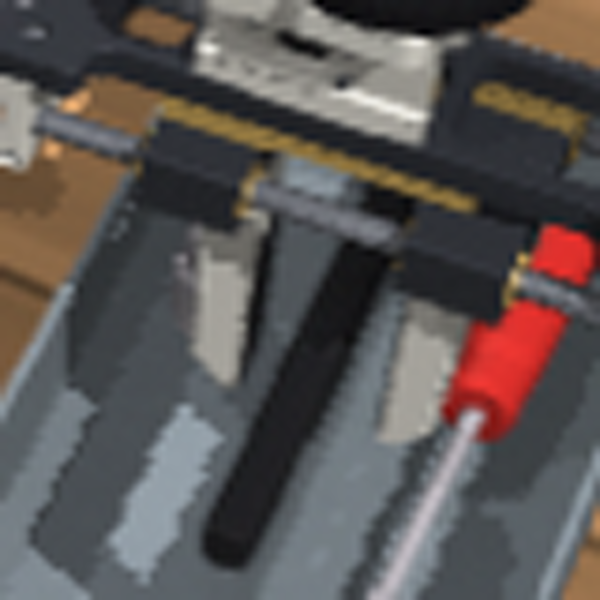

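Emit:
{"name": "jog_arm", "arguments": {
  "motion": [0.4, 0.002, 0, 0.008, 0, 0.002, 0, 0.3, 0.002, 0, 0.008, 0, 0.002, 0, 0.2, 0.002, 0, 0.008, 0, 0.002, 0, 0.1, 0.002, 0, 0.008, 0, 0.002, 0, 0.05, 0.002, 0, 0.008, 0, 0.002, 0, 0, 0.002, 0, 0.008, 0, 0.002, 0],
  "grip_force": 50
}}

```text
t: 2.65
tool_pos: [0.458, 0.2435, 0.0614]
orientation: [-0.178, 3.133, -0.001]
force: [0.5, -3.2, 3.5]
opening: 0.0136
```

Run:
```python
from plan import *
plan([.457,.2435,.061],.112)
s=read_state();print(R.from_rotvec(s['orientation']).as_matrix().round(4))
```

```text
t 2.65 p [0.458  0.2435 0.0614] F [ 0.5 -3.2  3.5] M [-0.39  0.14 -0.04] op 0.0136
shift [0.0021 0.0002 0.0008] turn [-0.0005  0.0019  0.0008] dist 0.001113436074123627
[[-9.936e-01 -1.131e-01  3.100e-03]
 [-1.131e-01  9.936e-01 -4.000e-04]
 [-3.100e-03 -7.000e-04 -1.000e+00]]
```

Emit:
{"name": "jog_arm", "arguments": {
  "motion": [0, 0, 0, -0.004, 0, 0, 0, 0, 0, 0, -0.01, 0, 0, 0, 0, 0, 0, -0.02, 0, 0, 0, 0, 0, 0, -0.032, 0, 0, 0, 0, 0, 0, -0.044, 0, 0, 0, 0, 0, 0, -0.052, 0, 0, 0, 0, 0, 0, -0.056, 0, 0, 0],
  "grip_force": 55
}}

```text
t: 3.35
tool_pos: [0.4583, 0.2438, 0.0902]
orientation: [-0.178, 3.132, -0.0]
force: [-0.1, 0.8, -6.1]
opening: 0.0135
```

Run:
```python
from plan import *
plan([.457,.2435,.061],.112)
s=read_state();print(R.from_rotvec(s['orientation']).as_matrix().round(4))
cs=snap('scene','s3.png');im=cv2.imread('pics/s3.png')
cv2.imwrite('pics/s3c.png',cv2.resize(im[160:380,300:500],None,fx=2.7,fy=2.7,interpolation=cv2.INTER_CUBIC))
```

```text
t 3.35 p [0.4583 0.2438 0.0902] F [-0.1  0.8 -6.1] M [ 0.03 -0.04  0.  ] op 0.0135
shift [ 0.0029 -0.0002  0.0584] turn [-0.0002  0.0026  0.0009] dist 0.029251535296017404
[[-9.936e-01 -1.131e-01  4.100e-03]
 [-1.131e-01  9.936e-01  1.000e-04]
 [-4.100e-03 -4.000e-04 -1.000e+00]]
```

View pics/s3c.png

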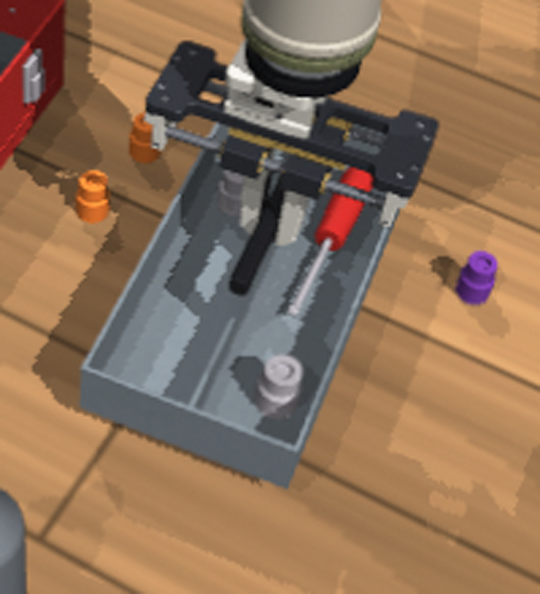

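Run:
```python
from m import *
hx,hy=.18,.095
ch=np.array([[hx,hy,.1],[hx,-hy,.1],[-hx,-hy,.1],[-hx,hy,.1]])
ut=np.array([[374,183.3],[468,179.5],[480.5,357.6],[382,362.9]])
us=np.array([[238,266.7],[160.8,234.2],[253,136.7],[323.8,159.6]]);m=np.ones(4,bool)
for o in ([(ct,ut,m)],[(cs,us,m)],[(ct,ut,m),(cs,us,m)]):
    x,f=fit(ch,o,guess=(.5,-.1,0));print(np.round(x,4),np.round(f,1).tolist())
print('oil cap top',atz(ct,[[281,124]],.165),atz(cs,[[289,337]],.165))
print('jar',atz(ct,[[350,135]],.085),atz(cs,[[229,320]],.085))
```

```text
[ 0.5102 -0.0988  0.0685] [[0.2, -1.3], [-0.4, -0.9], [-1.3, 1.0], [1.4, 1.1]]
[ 0.5087 -0.094   0.08  ] [[0.5, 2.1], [-1.3, -0.1], [0.8, -2.0], [0.0, -1.5]]
[ 0.5092 -0.0967  0.0741] [[-1.3, -0.5], [-1.9, -0.7], [-1.8, 1.2], [0.8, 1.8], [-1.4, 1.7], [-2.6, -0.8], [0.3, -2.3], [-0.8, -1.5]]
oil cap top [[0.77824411 0.19310092 0.165     ]] [[0.78122289 0.20049839 0.165     ]]
jar [[0.78436171 0.05840769 0.085     ]] [[0.7731963  0.06224093 0.085     ]]
```

Emit:
{"name": "jog_arm", "arguments": {
  "motion": [0, 0, 0, -0.01, 0, 0, 0, 0, 0, 0, -0.03, 0, 0, 0, 0, 0, 0, -0.06, 0, 0, 0, 0, 0, 0, -0.1, 0, 0, 0, 0, 0, 0, -0.14, 0, 0, 0, 0, 0, 0, -0.18, 0, 0, 0, 0, 0, 0, -0.21, 0, 0, 0, 0, 0, 0, -0.23, 0, 0, 0],
  "grip_force": 55
}}

```text
t: 4.3
tool_pos: [0.4584, 0.2439, 0.2071]
orientation: [-0.178, 3.131, 0.001]
force: [-0.0, 1.5, -6.0]
opening: 0.0135
```

Run:
```python
from plan import *
plan([.51,-.096,.20],.074)
```

```text
t 4.3 p [0.4584 0.2439 0.2071] F [-0.   1.5 -6. ] M [ 0.05 -0.11  0.04] op 0.0135
shift [-0.0256 -0.6871  0.0142] turn [0.0002 0.0038 0.025 ] dist 0.3438839342955025
```

Emit:
{"name": "jog_arm", "arguments": {
  "motion": [0, 0, -0.01, 0, 0, 0, 0, 0, 0, -0.03, 0, 0, 0.001, 0, 0, -0.002, -0.06, 0, 0, 0.002, 0.002, 0, -0.004, -0.1, 0, 0, 0.003, 0.004, 0, -0.006, -0.145, 0, 0, 0.004, 0.006, 0, -0.008, -0.19, 0, 0, 0.004, 0.008, 0, -0.009, -0.225, 0, 0, 0.004, 0.01, 0, -0.01, -0.245, 0, 0, 0.004, 0.01],
  "grip_force": 55
}}

```text
t: 5.1
tool_pos: [0.4767, 0.1202, 0.2059]
orientation: [0.15, -3.136, 0.001]
force: [0.9, 0.2, -6.0]
opening: 0.0136
```

Run:
```python
from plan import *
plan([.51,-.096,.20],.074)
```

```text
t 5.1 p [0.4767 0.1202 0.2059] F [ 0.9  0.2 -6. ] M [ 0. -0.  0.] op 0.0136
shift [-0.025  -0.4368  0.0119] turn [-0.0004 -0.0015  0.0137] dist 0.21883517597679905
```

Emit:
{"name": "jog_arm", "arguments": {
  "motion": [0, 0, -0.015, 0, 0, 0, 0, 0, -0.001, -0.04, 0, 0, 0, 0.001, 0, -0.003, -0.075, 0, 0, 0, 0.002, 0, -0.006, -0.12, 0, 0, 0, 0.004, 0, -0.009, -0.165, 0, 0, 0, 0.006, 0, -0.012, -0.205, 0, 0, 0, 0.007, 0, -0.014, -0.235, 0, 0, 0, 0.008, 0, -0.015, -0.25, 0, 0, 0, 0.008],
  "grip_force": 55
}}

```text
t: 5.9
tool_pos: [0.4962, -0.0047, 0.2058]
orientation: [0.129, -3.137, 0.001]
force: [-0.3, 1.0, -5.5]
opening: 0.0137
```

Run:
```python
from plan import *
plan([.51,-.096,.20],.074)
```

```text
t 5.9 p [ 0.4962 -0.0047  0.2058] F [-0.3  1.  -5.5] M [ 0.02 -0.02 -0.05] op 0.0137
shift [-0.0126 -0.1841  0.0117] turn [-0.0005 -0.0016  0.0051] dist 0.09247057615399032
```

Emit:
{"name": "jog_arm", "arguments": {
  "motion": [0, 0, -0.012, 0, 0, 0, 0, 0, -0.001, -0.035, 0, 0, 0, 0.001, 0, -0.003, -0.065, 0, 0, 0, 0.002, 0, -0.006, -0.1, 0, 0, 0, 0.003, 0, -0.009, -0.135, 0, 0, 0, 0.004, 0, -0.011, -0.16, 0, 0, 0, 0.005, 0, -0.0125, -0.178, 0, 0, 0, 0.005, 0, -0.0125, -0.184, 0, 0, 0, 0.005],
  "grip_force": 55
}}

```text
t: 6.7
tool_pos: [0.51, -0.0969, 0.2058]
orientation: [0.115, -3.137, 0.001]
force: [-0.6, -0.6, -6.4]
opening: 0.0135
```

Run:
```python
from plan import *
plan([.51,-.096,.102],.074)
cs=snap('scene','s4.png');ct=snap('top','t4.png')
```

```text
t 6.7 p [ 0.51   -0.0969  0.2058] F [-0.6 -0.6 -6.4] M [-0.   -0.04 -0.04] op 0.0135
shift [-0.0006  0.0019  0.2076] turn [-0.0005 -0.0017 -0.0005] dist 0.103781944234423
```

View pics/s4.png

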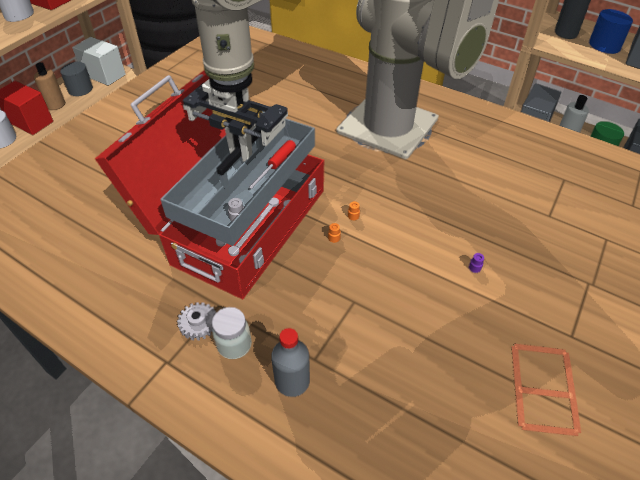

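View pics/t4.png

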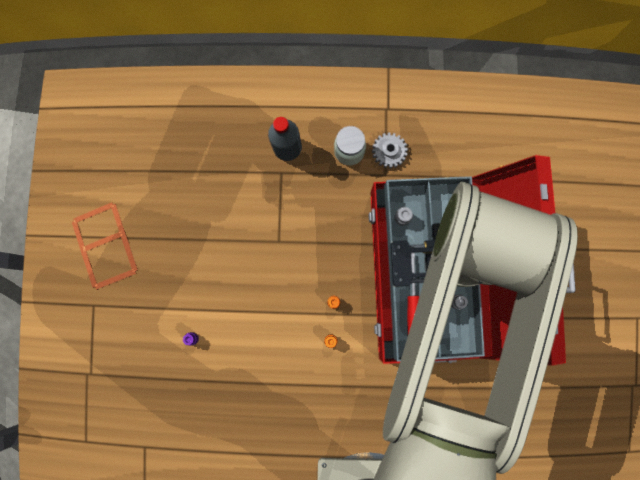

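Run:
```python
import cv2
s=cv2.imread('pics/s4.png');t=cv2.imread('pics/t4.png')
cv2.imwrite('pics/c5.png',cv2.resize(s[110:260,150:340],None,fx=4,fy=4,interpolation=cv2.INTER_CUBIC))
cv2.imwrite('pics/c6.png',cv2.resize(t[170:370,365:495],None,fx=3,fy=3,interpolation=cv2.INTER_CUBIC))
```

```text
(no output)
```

View pics/c5.png

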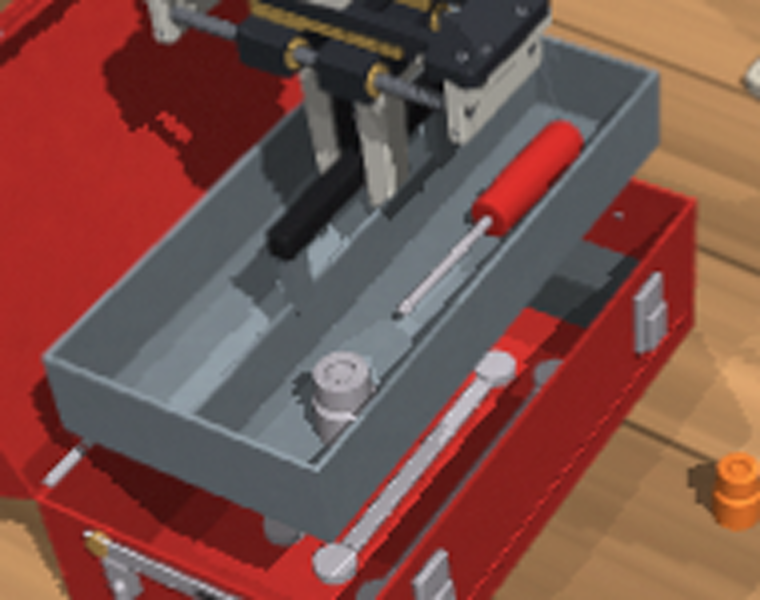

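View pics/c6.png

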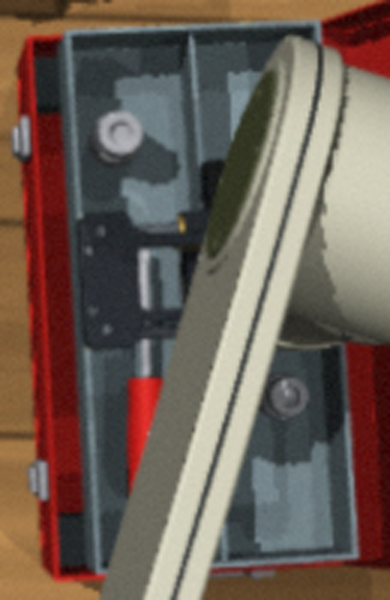

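Run:
```python
from m import *
hx,hy=.164,.079
z=.1944
tray=np.array([[hx,hy,z],[hx,-hy,z],[-hx,-hy,z],[-hx,hy,z]])
ut=np.array([[386.7,180.7],[471.7,177.7],[483.7,355],[398.3,361.7]])
us=np.array([[229.5,227],[161.3,199.3],[0,0],[315,128]]);m=np.ones(4,bool);ms=np.array([1,1,0,1],bool)
for o in ([(ct,ut,m)],[(cs,us,ms)]):
    x,f=fit(tray,o,guess=(.5,-.1,0));print(np.round(x,4),np.round(f,1).tolist())
```

```text
[ 0.5085 -0.0986  0.0762] [[-0.1, -0.4], [-0.1, -1.1], [1.0, 1.2], [-0.7, 0.2]]
[ 0.5094 -0.0921  0.0749] [[0.5, 0.7], [-0.8, -0.5], [0.3, -0.6]]
```

Emit:
{"name": "jog_arm", "arguments": {
  "motion": [0, 0, 0.002, 0.008, 0, 0, 0, 0, 0, 0.002, 0.025, 0, 0, 0, 0, 0, 0.002, 0.05, 0, -0.001, 0, 0, 0, 0.002, 0.08, 0, -0.001, 0, 0, 0, 0.002, 0.11, 0, -0.001, 0, 0, 0, 0.002, 0.135, 0, -0.001, 0, 0, 0, 0.002, 0.155, 0, -0.001, 0, 0, 0, 0.002, 0.17, 0, -0.001, 0],
  "grip_force": 55
}}

```text
t: 7.7
tool_pos: [0.5091, -0.0944, 0.1194]
orientation: [0.117, -3.137, 0.0]
force: [-0.3, -0.2, -7.0]
opening: 0.0135
```

Run:
```python
from plan import *
plan([.51,-.096,.102],.074)
```

```text
t 7.7 p [ 0.5091 -0.0944  0.1194] F [-0.3 -0.2 -7. ] M [0.03 0.01 0.05] op 0.0135
shift [-0.0016 -0.0033  0.0348] turn [ 0.     -0.0014  0.0002] dist 0.017509905237998342
```

Emit:
{"name": "jog_arm", "arguments": {
  "motion": [0, 0, -0.002, 0.004, 0, 0, 0, 0, 0, -0.003, 0.011, 0, -0.001, 0, 0, 0, -0.003, 0.018, 0, -0.001, 0, 0, 0, -0.003, 0.024, 0, -0.001, 0, 0, 0, -0.003, 0.029, 0, -0.001, 0, 0, 0, -0.003, 0.032, 0, -0.001, 0, 0, 0, -0.003, 0.034, 0, -0.001, 0, 0, 0, -0.003, 0.036, 0, -0.001, 0],
  "grip_force": 55
}}

```text
t: 8.5
tool_pos: [0.5093, -0.0959, 0.1015]
orientation: [0.117, -3.139, 0.0]
force: [0.2, -0.0, -5.5]
opening: 0.0133
```

Run:
```python
from plan import *
plan([.51,-.096,.101],.074)
```

```text
t 8.5 p [ 0.5093 -0.0959  0.1015] F [ 0.2 -0.  -5.5] M [ 0.   -0.06  0.02] op 0.0133
shift [-0.0014 -0.0003  0.001 ] turn [-0.     -0.0003  0.0003] dist 0.0008543160449501427
```

Almost in contact; lower in small steps until the ledges take the weight.

Emit:
{"name": "jog_arm", "arguments": {
  "motion": [0, 0, 0, 0.002, 0, 0, 0, 0, 0, 0, 0.003, 0, 0, 0, 0, 0, 0, 0.004, 0, 0, 0],
  "grip_force": 55
}}

```text
t: 8.8
tool_pos: [0.5097, -0.096, 0.1014]
orientation: [-0.117, 3.139, -0.001]
force: [-8.9, 1.6, 11.1]
opening: 0.0136
```

Run:
```python
from plan import *
plan([.51,-.096,.101],.074)
```

```text
t 8.8 p [ 0.5097 -0.096   0.1014] F [-8.9  1.6 11.1] M [ 0.41  1.38 -0.05] op 0.0136
shift [-0.0006 -0.      0.0007] turn [-0.0003  0.0002  0.0003] dist 0.00045860217620612316
```

Emit:
{"name": "jog_arm", "arguments": {
  "motion": [0, 0, 0, 0.0015, 0, 0, 0, 0, 0, 0, 0.001, 0, 0, 0, 0, 0, 0, 0.001, 0, 0, 0],
  "grip_force": 15
}}

```text
t: 9.1
tool_pos: [0.5102, -0.0962, 0.1013]
orientation: [-0.117, 3.138, -0.001]
force: [0.1, 1.7, -0.9]
opening: 0.0138
```

Run:
```python
from plan import *
plan([.51,-.096,.101],.074)
```

```text
t 9.1 p [ 0.5102 -0.0962  0.1013] F [ 0.1  1.7 -0.9] M [ 0.04  0.05 -0.03] op 0.0138
shift [0.0004 0.0003 0.0007] turn [-0.0005  0.0009  0.0003] dist 0.00042961768031801213
```

Emit:
{"name": "jog_arm", "arguments": {
  "motion": [0.2, 0, 0, 0, 0, 0, 0, 0.25, 0, 0, 0, 0, 0, 0, 0.3, 0, 0, 0, 0, 0, 0, 0.4, 0, 0, 0, 0, 0, 0, 0.4, 0, 0, -0.02, 0, 0, 0, 0.4, 0, 0, -0.06, 0, 0, 0, 0.4, 0, 0, -0.12, 0, 0, 0, 0.4, 0, 0, -0.2, 0, 0, 0],
  "grip_force": 15
}}

```text
t: 9.9
tool_pos: [0.5088, -0.0957, 0.2013]
orientation: [0.117, -3.138, -0.0]
force: [1.0, -1.4, -0.3]
opening: 0.0372
```

Run:
```python
from plan import *
plan([.51,-.096,.20],.074)
cs=snap('scene','s5.png');ct=snap('top','t5.png')
s=cv2.imread('pics/s5.png')
cv2.imwrite('pics/c7.png',cv2.resize(s[50:310,85:345],(780,600) if 0 else (600,600),interpolation=cv2.INTER_CUBIC))
```

```text
t 9.9 p [ 0.5088 -0.0957  0.2013] F [ 1.  -1.4 -0.3] M [ 0.05  0.01 -0.06] op 0.0372
shift [-0.0023 -0.0007  0.0026] turn [ 0.0002 -0.001   0.0003] dist 0.0017785545147013348
```

View pics/c7.png

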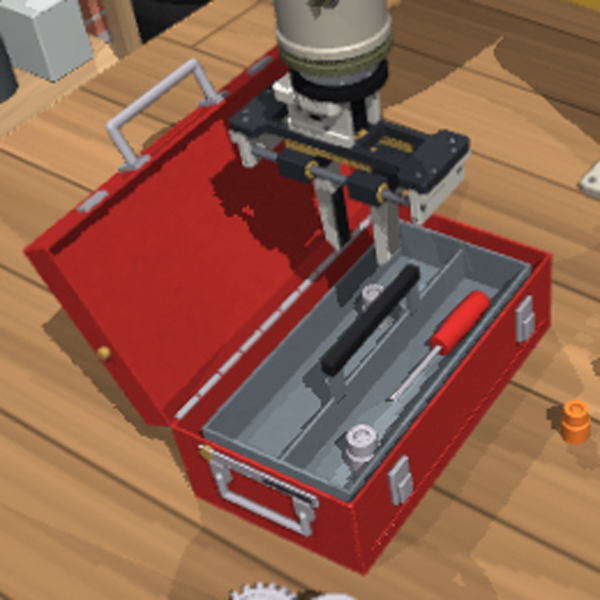

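Run:
```python
from m import *
def tri(a,b):
    o1,d1=ray(cs,[a]);o2,d2=ray(ct,[b]);d1=d1[0]/np.linalg.norm(d1);d2=d2[0]/np.linalg.norm(d2)
    A=np.c_[d1,-d2];s=np.linalg.lstsq(A,o2-o1,rcond=None)[0]
    p,q=o1+s[0]*d1,o2+s[1]*d2;return (p+q)/2,np.linalg.norm(p-q)
print(tri([133.5,105],[567.2,221.2]),tri([168.2,76.9],[572.1,290.9]),tri([150.9,91],[569.7,256]))
print('at z .298 top',atz(ct,[[569.7,256]],.298),'scene',atz(cs,[[150.9,91]],.298))
c,s=np.cos(.074),np.sin(.074)
for cx in(.51,):
  h=np.array([cx+.206*s,-.096-.206*c,.298]);print(h,proj(cs,h),proj(ct,h))
```

```text
(array([ 0.58131016, -0.29792077,  0.29870357]), np.float64(0.007500494092450616)) (array([ 0.46767863, -0.30859724,  0.2960386 ]), np.float64(0.0014876582989654598)) (array([ 0.52482742, -0.30415358,  0.29580783]), np.float64(0.003560932819326888))
at z .298 top [[ 0.52569211 -0.30477054  0.298     ]] scene [[ 0.52669949 -0.29911582  0.298     ]]
[ 0.52523009 -0.30143623  0.298     ] [[150.58971527  90.32041076]] [[567.8282038  256.23298071]]
```

Run:
```python
from plan import *
plan([.5255,-.302,.36],.074)
```

```text
t 10.1 p [ 0.5111 -0.0964  0.2034] F [ 0.5 -0.2 -1.5] M [ 0.05  0.05 -0.06] op 0.0369
shift [ 4.000e-04 -4.129e-01 -3.124e-01] turn [-0.0013  0.0031  0.0003] dist 0.25887765649612066
```

Emit:
{"name": "jog_arm", "arguments": {
  "motion": [0.4, 0, 0, -0.06, 0, 0, 0, 0.4, 0, 0, -0.14, 0, 0, 0, 0.4, 0, -0.02, -0.22, 0, 0, 0, 0.4, 0, -0.08, -0.29, 0, 0.001, 0, 0.4, 0, -0.16, -0.32, 0, 0.001, 0, 0.4, 0, -0.25, -0.32, 0, 0.002, 0, 0.4, 0, -0.34, -0.315, 0, 0.002, 0, 0.4, 0, -0.4, -0.312, -0.001, 0.002, 0]
}}

```text
t: 10.9
tool_pos: [0.5245, -0.2981, 0.3577]
orientation: [0.115, -3.139, -0.001]
force: [-0.1, 0.1, 0.5]
opening: 0.0372
```

Run:
```python
from plan import *
plan([.5255,-.302,.33],.074)
```

```text
t 10.9 p [ 0.5245 -0.2981  0.3577] F [-0.1  0.1  0.5] M [ 0.04 -0.02  0.01] op 0.0372
shift [-0.0014 -0.008   0.0554] turn [ 0.0005 -0.0004 -0.0005] dist 0.02799338449442606
```

Emit:
{"name": "jog_arm", "arguments": {
  "motion": [0.4, -0.001, -0.006, 0.02, 0, 0, 0, 0.4, -0.001, -0.008, 0.05, 0, 0, 0, 0.4, -0.001, -0.008, 0.055, 0, 0, 0, 0.4, -0.001, -0.008, 0.055, 0, 0, 0]
}}

```text
t: 11.3
tool_pos: [0.5249, -0.3002, 0.3286]
orientation: [0.117, -3.137, -0.004]
force: [-0.4, 0.5, 0.8]
opening: 0.0367
```

Run:
```python
from plan import *
plan([.5255,-.302,.279],.074)
cs=snap('scene','s6.png');ct=snap('top','t6.png')
s=cv2.imread('pics/s6.png')
cv2.imwrite('pics/c8.png',cv2.resize(s[10:170,80:240],(640,600),interpolation=cv2.INTER_CUBIC))
```

```text
t 11.3 p [ 0.5249 -0.3002  0.3286] F [-0.4  0.5  0.8] M [ 0.01  0.02 -0.05] op 0.0367
shift [-0.0012 -0.0039  0.0991] turn [ 0.0019 -0.0018  0.0004] dist 0.04959396660059409
```

View pics/c8.png

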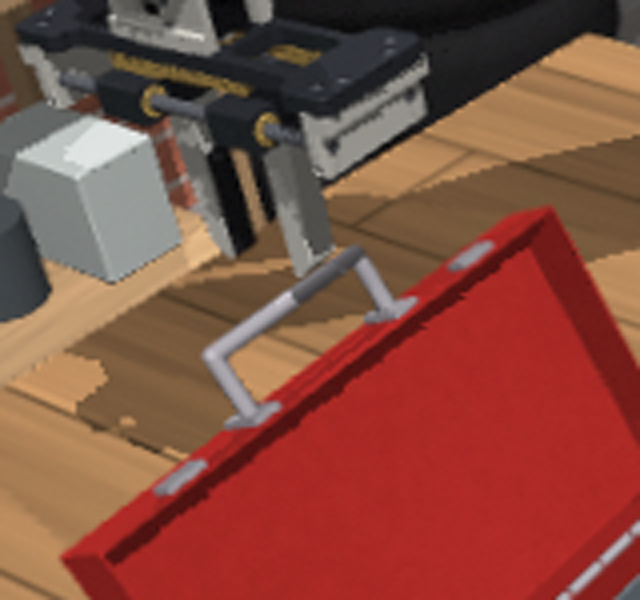

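View pics/t6.png

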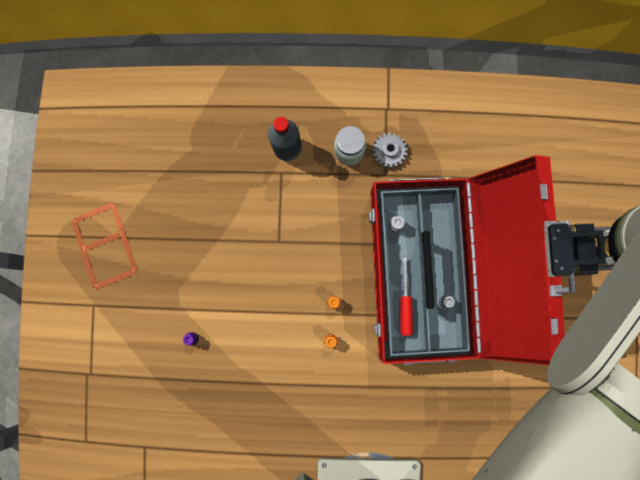

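Emit:
{"name": "jog_arm", "arguments": {
  "motion": [0.4, -0.001, -0.004, 0.015, 0.001, -0.001, 0, 0.4, -0.001, -0.004, 0.035, 0.002, -0.001, 0, 0.4, -0.001, -0.004, 0.055, 0.002, -0.001, 0, 0.4, -0.001, -0.004, 0.075, 0.002, -0.001, 0, 0.4, -0.001, -0.004, 0.09, 0.002, -0.001, 0, 0.4, -0.001, -0.004, 0.099, 0.002, -0.001, 0, 0.4, -0.001, -0.004, 0.1, 0.002, -0.001, 0]
}}

```text
t: 12.1
tool_pos: [0.5258, -0.3026, 0.2796]
orientation: [-0.117, 3.139, -0.002]
force: [0.5, 0.7, -0.5]
opening: 0.0375
```

Run:
```python
from plan import *
plan([.5255,-.302,.279],.074)
cs=snap('scene','s7.png')
s=cv2.imread('pics/s7.png')
cv2.imwrite('pics/c9.png',cv2.resize(s[40:140,100:200],(600,600),interpolation=cv2.INTER_CUBIC))
```

```text
t 12.1 p [ 0.5258 -0.3026  0.2796] F [ 0.5  0.7 -0.5] M [ 0.03  0.04 -0.01] op 0.0375
shift [0.0005 0.0011 0.0012] turn [-0.001   0.0001  0.0004] dist 0.0008653832769753965
```

View pics/c9.png

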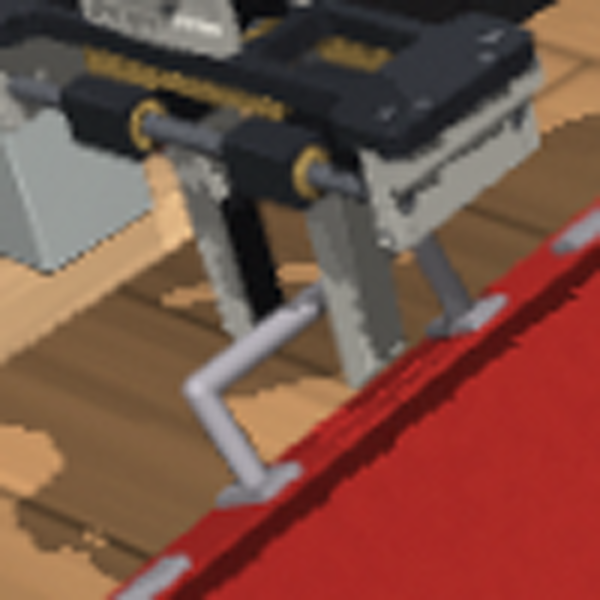

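Emit:
{"name": "jog_arm", "arguments": {
  "motion": [0.3, 0, 0, 0, 0, 0, 0, 0.2, 0, 0, 0, 0, 0, 0, 0.1, 0, 0, 0, 0, 0, 0, 0.05, 0, 0, 0, 0, 0, 0, 0, 0, 0, 0, 0, 0, 0, 0, 0, 0, 0, 0, 0],
  "grip_force": 15
}}

```text
validation failed for argument at $.mo...
```

Run:
```python
from plan import *
plan([.5255,-.302,.279],.074)
```

```text
t 12.15 p [ 0.526  -0.3027  0.2802] F [ 0.1  0.3 -0.2] M [ 0.05 -0.01  0.  ] op 0.0373
shift [0.0009 0.0014 0.0024] turn [-0.0013  0.0005  0.0004] dist 0.0014438187219636349
```

Emit:
{"name": "jog_arm", "arguments": {
  "motion": [0.3, 0, 0, 0, 0, 0, 0, 0.2, 0, 0, 0, 0, 0, 0, 0.1, 0, 0, 0, 0, 0, 0, 0.05, 0, 0, 0, 0, 0, 0, 0, 0, 0, 0, 0, 0, 0, 0, 0, 0, 0, 0, 0, 0],
  "grip_force": 15
}}

```text
t: 12.75
tool_pos: [0.5261, -0.3027, 0.2805]
orientation: [-0.117, 3.138, -0.003]
force: [-0.0, 1.2, 2.4]
opening: 0.0094
```

Run:
```python
from plan import *
plan([.5255,-.302,.279],.074)
```

```text
t 12.75 p [ 0.5261 -0.3027  0.2805] F [-0.   1.2  2.4] M [0.14 0.03 0.01] op 0.0094
shift [0.0011 0.0014 0.0031] turn [-0.0014  0.0008  0.0004] dist 0.0017737175856805596
```

```bash
cat > arc.py <<'E'
from plan import *
import sys
REF=np.array([.5261,-.3027,.2805]); yaw=.0745
ydir=np.array([-np.sin(yaw),np.cos(yaw),0])
H=lambda th:np.array([228*np.cos(th)-18*np.sin(th),228*np.sin(th)+18*np.cos(th)])/1000
hinge=np.array([REF@ydir,REF[2]])-H(2.0)
def now():
    s=read_state();p=np.array(s['tool_pos']);g=np.array([p@ydir,p[2]])-hinge
    th=np.arctan2(g[1],g[0])-np.arctan2(18,228)
    F=np.array(s['force']);u=g/np.linalg.norm(g);t=np.array([-u[1],u[0]])
    f=np.array([F@ydir,F[2]])
    print('t',s['t'],'theta %.4f radius err mm %.2f'%(th,(np.linalg.norm(g)-.22871)*1e3),'F',F.round(1),'Frad %.1f Ftan(open+) %.1f'%(f@u,f@t),'op',round(s['opening'],4),'xoff',round((p-REF)@[np.cos(yaw),np.sin(yaw),0]*1e3,2),'M',np.round(s['wrist_torque'],2))
    return s,p,g,th
if __name__=='__main__':
    s,p,g,th=now()
    R0=R.from_rotvec(s['orientation']).as_matrix()
    c,si=np.cos(yaw),np.sin(yaw);y=np.array([-si,c,0]);z=np.array([0,0,-1.])
    tr=(R.from_matrix(R0).inv()*R.from_matrix(np.c_[np.cross(y,z),y,z])).as_rotvec()/(np.pi/2);print('turn',tr.round(4))
    for a in map(float,sys.argv[1:]):
        d=H(a)-g; w=ydir*d[0]+np.array([0,0,d[1]]); w=w-np.array([c,si,0])*((p-REF)@[c,si,0])
        print(a,(R0.T@w/.5).round(4))
E
python3 arc.py 1.995 1.985 1.97 1.945 1.915 1.885 1.86 1.845
```

```text
t 12.75 theta 1.9998 radius err mm 0.01 F [-0.   1.2  2.4] Frad 1.5 Ftan(open+) -2.2 op 0.0094 xoff -0.0 M [0.14 0.03 0.01]
turn [-0.0014  0.0008  0.0001]
1.995 [-0.      0.002  -0.0011]
1.985 [-0.      0.006  -0.0033]
1.97 [-0.      0.012  -0.0065]
1.945 [-0.      0.0222 -0.0116]
1.915 [-0.      0.0346 -0.0175]
1.885 [-0.      0.0472 -0.0229]
1.86 [-0.      0.0578 -0.0272]
1.845 [-0.      0.0643 -0.0296]
```

Emit:
{"name": "jog_arm", "arguments": {
  "motion": [0, 0, 0.002, -0.001, 0, 0, 0, 0, 0, 0.006, -0.0033, 0, 0, 0, 0, 0, 0.012, -0.0065, 0, 0, 0, 0, 0, 0.0222, -0.0116, 0, 0, 0, 0, 0, 0.0346, -0.0175, -0.001, 0, 0, 0, 0, 0.0472, -0.0229, -0.001, 0, 0, 0, 0, 0.0578, -0.0272, -0.001, 0, 0, 0, 0, 0.0643, -0.0296, -0.001, 0, 0],
  "grip_force": 22
}}

```text
t: 13.55
tool_pos: [0.5238, -0.2701, 0.296]
orientation: [-0.118, 3.137, -0.002]
force: [1.3, -2.6, 1.1]
opening: 0.0092
```

```bash
python3 arc.py 1.84 1.82 1.79 1.755 1.715 1.68 1.655 1.64
```

```text
t 13.55 theta 1.8418 radius err mm 0.51 F [ 1.3 -2.6  1.1] Frad 1.9 Ftan(open+) 2.2 op 0.0092 xoff 0.17 M [-0.67 -0.27 -0.02]
turn [-0.0008  0.0012  0.0003]
1.84 [0.0003 0.0011 0.0007]
1.82 [ 0.0003  0.0097 -0.0024]
1.79 [ 0.0003  0.0228 -0.0066]
1.755 [ 0.0003  0.0382 -0.0111]
1.715 [ 0.0003  0.0559 -0.0155]
1.68 [ 0.0003  0.0716 -0.0188]
1.655 [ 0.0003  0.0828 -0.0208]
1.64 [ 0.0003  0.0896 -0.0218]
```

Emit:
{"name": "jog_arm", "arguments": {
  "motion": [0, 0, 0.002, -0.0005, 0, 0, 0, 0, 0, 0.0097, -0.003, 0, 0, 0, 0, 0, 0.0228, -0.007, 0, 0, 0, 0, 0, 0.0382, -0.0115, 0, 0, 0, 0, 0, 0.0559, -0.016, 0, 0.001, 0, 0, 0, 0.0716, -0.0193, 0, 0.001, 0, 0, 0, 0.0828, -0.0213, 0, 0.001, 0, 0, 0, 0.0896, -0.0223, 0, 0.001, 0],
  "grip_force": 22
}}

```text
t: 14.35
tool_pos: [0.5206, -0.2245, 0.3073]
orientation: [-0.119, 3.139, -0.002]
force: [3.9, -1.2, 3.6]
opening: 0.0089
```

```bash
python3 arc.py 1.635 1.615 1.585 1.55 1.515 1.48 1.455 1.44
```

```text
t 14.35 theta 1.6362 radius err mm 0.29 F [ 3.9 -1.2  3.6] Frad 3.8 Ftan(open+) 1.0 op 0.0089 xoff 0.33 M [-0.42 -0.52 -0.07]
turn [-0.0009  0.0005  0.0008]
1.635 [0.0007 0.0006 0.0005]
1.615 [ 0.0006  0.0097 -0.0007]
1.585 [ 0.0006  0.0233 -0.0022]
1.55 [ 0.0006  0.0393 -0.0035]
1.515 [ 0.0006  0.0553 -0.0041]
1.48 [ 0.0006  0.0713 -0.0042]
1.455 [ 0.0005  0.0827 -0.004 ]
1.44 [ 0.0005  0.0896 -0.0037]
```

Emit:
{"name": "jog_arm", "arguments": {
  "motion": [0, 0, 0.002, 0, 0, 0, 0, 0, 0, 0.0097, -0.0007, 0, 0, 0, 0, -0.0005, 0.0233, -0.0022, 0, 0, 0, 0, -0.0005, 0.0393, -0.0035, 0, 0, 0, 0, -0.001, 0.0553, -0.0041, 0, 0, 0, 0, -0.001, 0.0713, -0.0042, 0, 0, 0, 0, -0.001, 0.0827, -0.004, 0, 0, 0, 0, -0.001, 0.0896, -0.0037, 0, 0, 0],
  "grip_force": 22
}}

```text
t: 15.15
tool_pos: [0.5174, -0.179, 0.3088]
orientation: [-0.12, 3.139, -0.001]
force: [0.4, -1.2, 0.8]
opening: 0.0091
```

```bash
python3 arc.py 1.43 1.41 1.385 1.36 1.34 1.325 1.315 1.31
```

```text
t 15.15 theta 1.4361 radius err mm -0.26 F [ 0.4 -1.2  0.8] Frad 0.8 Ftan(open+) 1.3 op 0.0091 xoff 0.57 M [-0.26 -0.1  -0.09]
turn [-0.0006 -0.      0.0012]
1.43 [ 0.0011  0.0028 -0.0003]
1.41 [0.0011 0.012  0.0003]
1.385 [0.0011 0.0233 0.0014]
1.36 [0.0011 0.0347 0.0027]
1.34 [0.0011 0.0437 0.004 ]
1.325 [0.0011 0.0505 0.0051]
1.315 [0.001  0.055  0.0059]
1.31 [0.001  0.0573 0.0063]
```

Emit:
{"name": "jog_arm", "arguments": {
  "motion": [0, 0, 0.003, 0, 0, 0, 0, 0, 0, 0.012, 0.0003, 0, 0, 0, 0, 0, 0.0233, 0.0014, 0, 0, 0, 0, 0, 0.0347, 0.0027, 0, 0, 0, 0, 0, 0.0437, 0.004, 0, 0, 0, 0, 0, 0.0505, 0.0051, 0, 0, 0, 0, 0, 0.055, 0.0059, 0, 0, 0, 0, 0, 0.0573, 0.0063, 0, 0, 0],
  "grip_force": 22
}}

```text
t: 15.95
tool_pos: [0.5154, -0.1501, 0.3058]
orientation: [-0.12, 3.139, -0.002]
force: [3.6, -0.0, 2.2]
opening: 0.0095
```

```bash
python3 arc.py 1.31
python3 - <<'E'
from h import *
cs=snap('scene','s8.png');ct=snap('top','t8.png')
s=read_state();print(proj(cs,s['tool_pos']+np.array([0,0,.019])),proj(ct,s['tool_pos']+np.array([0,0,.019])))
E
```

```text
t 15.95 theta 1.3089 radius err mm 0.23 F [ 3.6 -0.   2.2] Frad 2.2 Ftan(open+) 0.7 op 0.0095 xoff 0.66 M [-0.19 -0.54 -0.01]
turn [-0.0007  0.0003  0.0014]
1.31 [ 0.0013 -0.0006  0.0004]
[[209.17529351  98.56589811]] [[484.09227771 258.84178583]]
```

View pics/s8.png

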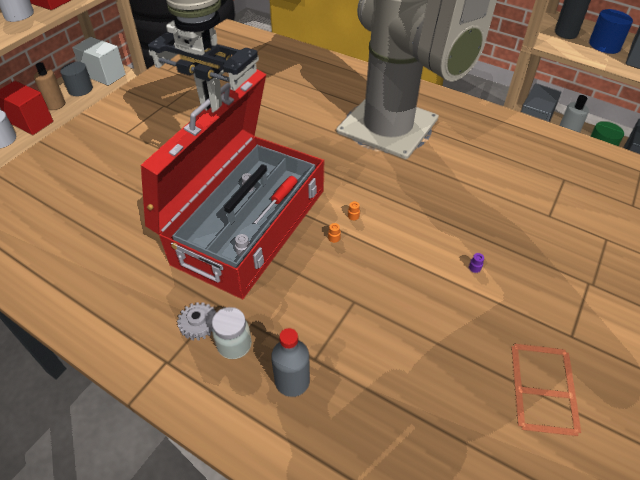

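View pics/t8.png

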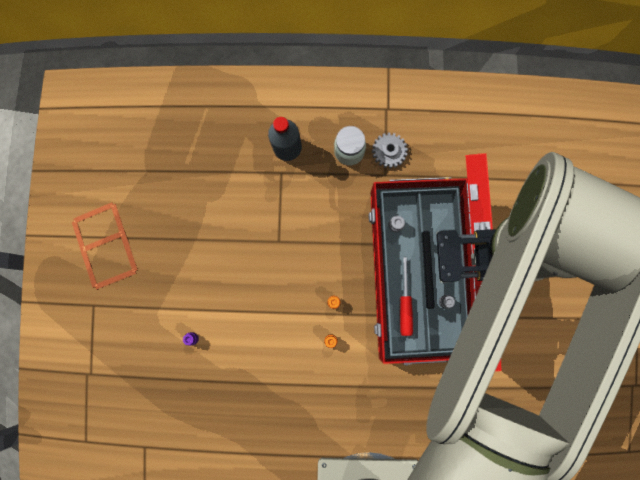

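Emit:
{"name": "jog_arm", "arguments": {
  "motion": [0, 0, 0, 0, 0, 0, 0, 0, 0, 0, 0, 0, 0, 0, 0, 0, 0, 0, 0, 0, 0, 0, 0, 0, 0, 0, 0, 0, 0, 0, 0, 0, 0, 0, 0],
  "grip_force": 25
}}

```text
t: 16.55
tool_pos: [0.5154, -0.1504, 0.3058]
orientation: [-0.12, 3.139, -0.002]
force: [3.7, 0.5, 1.3]
opening: 0.0093
```

```bash
python3 arc.py 1.31
python3 - <<'E'
from h import *
cs=snap('scene','s9.png');s=read_state();print(np.abs(s['dq']).max())
c,si=np.cos(.074),np.sin(.074)
for th in(1.25,1.31,1.37):
    pts=[]
    for x in(-.18,.18):
        y=.19*np.cos(th)-.035*np.sin(th);z=.19*np.sin(th)+.035*np.cos(th)
        yy=-.095+y; pts.append([.510+c*x-si*yy,-.096+si*x+c*yy,.1+z])
    print(th,'lid outer front-top edge',proj(cs,pts).round(1).tolist())
s=cv2.imread('pics/s9.png')
cv2.imwrite('pics/c10.png',cv2.resize(s[40:280,120:340],(660,600) if 0 else (550,600),interpolation=cv2.INTER_CUBIC))
E
```

```text
t 16.55 theta 1.3100 radius err mm 0.24 F [3.7 0.5 1.3] Frad 1.4 Ftan(open+) 0.1 op 0.0093 xoff 0.69 M [-0.17 -0.51 -0.03]
turn [-0.0007  0.0004  0.0012]
1.31 [ 0.0014 -0.0001  0.0005]
0.0021069978543657377
1.25 lid outer front-top edge [[256.1, 67.0], [145.1, 166.2]]
1.31 lid outer front-top edge [[251.6, 65.2], [139.8, 163.6]]
1.37 lid outer front-top edge [[247.0, 63.7], [134.7, 161.4]]
```

View pics/c10.png

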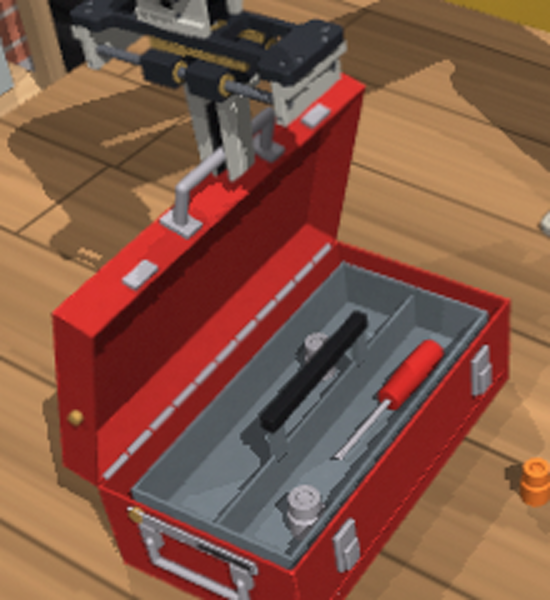

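```bash
python3 -c "
from plant import close_job
print(close_job())"
```

```text
the job is handed in; nothing more can be done
None
```

The tray is back in the chest and the lid is held at its balance point by its steel handle. I handed the job in at about 16.6 s of the 61 s allowed.

- **Tray:** I carried it level by its black grip bar and lowered it until the ledges took the weight; the wrist force was near zero before I let go. The last picture shows it flat inside, with both sockets standing and the screwdriver still lying in it.
- **Lid:** I gripped the handle and swung the lid forward along its arc in small steps without letting go. At the end the arm position gives 1.310 rad, and the lid corner in the picture agrees to within about 1 px. The force along the swing is about 0.1 N. The fingers are 9.3 mm apart on the 10 mm bar, held at 25 N and not moving.
- **Other things:** The bottle, jar, gear and the orange and purple look-alikes were not touched.

**Checks that disagreed:**
- The two cameras differed by about 5 mm in y. I settled that against the gripper position and by looking during the grasp.
- One push as the tray touched down briefly read 11 N, with a moment of 1.4 N m. I eased it off before letting go.
- A sideways force of about 3.7 N remains along the handle.

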